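# Gauge the seeder's shaft bushing, go and no-go

## Task

Check the brass bushing in the seeder's pillow-block bearing with the double-ended plug gauge: push the gauge's long slim go end fully home through the bore, draw it out, then offer its short thick no-go end squarely to the bore and press it lightly against the mouth to confirm that it will not enter. Then lay the gauge down gently on the cork mat, lying flat, and let go; leave the other things on the bench where they are.

Things in the scene. Friction and masses are not known exactly. Their poses are not given: they have to be found in the camera images.
- gauge: Plug gauge, loose, 145 mm long, about 0.45 kg. Handle: square aluminium bar 76 mm long, 38 mm across flats (grasp it there, near the middle, where it balances); a plain steel plug at each end, on one axis. Lies in any direction on the mat, on a flat, axis level, 19 mm above the mat's top. Origin: centre of the handle, on the axis; x along the axis to the go end; y, z square to the flats.
- gauge_go (a point): Centre of the end face of the go plug, 83 mm from the gauge's origin along its +x. The go plug is the long slim one: 27 mm in diameter, 45 mm long from the handle's end face, its last 5 mm tapered to 19 mm.
- gauge_nogo (a point): Centre of the end face of the no-go plug, 62 mm from the gauge's origin along its -x. The no-go plug is the short thick one: 35 mm in diameter, 24 mm long, with a flat end.
- bearing: Pillow block, fixed: grey foot 170 (x) by 50 (y) by 14 mm; on it a round housing 72 mm across and 40 mm long (y), top 111 mm above the bench. A brass bushing, 42 mm across and 46 mm long, runs through it along y and stands out 3 mm each side. Its level bore, 30 mm in diameter, is open at both ends; either mouth may be used for either plug. Origin: centre of the foot's underside; z up.
- bore (a point): Centre of the bore, 75 mm above the bearing's underside; axes as the bearing's (y along the bore, z up). The mouths lie 23 mm from it along +y and -y. With the go plug fully home the handle's end face meets the bushing's: the go face is then 22 mm past this centre and the gauge's origin 61 mm from it on the entry side.
- mat: Cork mat, 220 by 220 by 5 mm, fixed flat on the bench. Origin: centre of its underside, on the bench; x and y along its sides.
- wrench: Bystander: steel open-ended wrench 180 mm long, lying on the bench right of the bearing. Leave it.
- spare_bushing: Bystander: spare brass bushing, a ring 42 mm across and 46 mm tall standing on the bench. Origin at its foot. Leave it.
- oiler: Bystander: white plastic oil bottle 56 mm across and 105 mm tall, standing. Origin at its foot. Leave it.
- pot_a: Bystander: black seedling pot 70 mm square and 62 mm tall, with a seedling to 150 mm. Origin at its foot. Leave it.
- pot_b: Bystander: another such pot. Leave it.
Not all that is in view belongs to the job. Leave any blue, purple or turquoise look-alike of the gauge alone.

How it is judged:
On the way, in this order (a step that is already met when the one before it is completed fails the run):
1. the go end is fully home in the bore, to within 5 mm, from either side (x of gauge_go in the frame of bore between -0.004 and 0.004 m and z of gauge_go in the frame of bore between -0.004 and 0.004 m and angle between the x axis of gauge and the y axis of bore, either way round below 0.12 rad and ((y of gauge_go in the frame of bore below -0.017 m and y of gauge in the frame of bore above 0.05 m) or (y of gauge_go in the frame of bore above 0.017 m and y of gauge in the frame of bore below -0.05 m))), for 0.1 s.
2. after that, the no-go end is held square (within 7 degrees) and central (within 5 mm) against either mouth of the bore, pressed with more than 1 N, if only for a moment, and stays outside (x of gauge_nogo in the frame of bore between -0.005 and 0.005 m and z of gauge_nogo in the frame of bore between -0.005 and 0.005 m and angle between the x axis of gauge and the y axis of bore, either way round below 0.12 rad and contact force between gauge and bearing above 1 N and ((y of gauge_nogo in the frame of bore between 0.02 and 0.027 m and y of gauge in the frame of bore above 0.07 m) or (y of gauge_nogo in the frame of bore between -0.027 and -0.02 m and y of gauge in the frame of bore below -0.07 m))).
At the end, for the whole second after the job is handed in: The gauge lies flat and at rest on the cork mat, its middle over the mat (within 110 mm of the mat's centre along each side), let go (x of gauge in the frame of mat between -0.11 and 0.11 m and y of gauge in the frame of mat between -0.11 and 0.11 m and z of gauge in the frame of mat between 0.018 and 0.03 m and angle between gauge's own x axis and vertical between 1.45 and 1.69 rad and linear speed of gauge below 0.02 m/s and contact force between gauge and the fingers below 0.1 N); the robot touches nothing.
It fails at once if the gauge is pressed against the bearing with more than 60 N (contact force between gauge and bearing above 60 N).
It fails at once if the gauge is dropped (falls freely through more than about 25 mm) (linear speed of gauge above 0.7 m/s and contact force between gauge and the fingers below 0.1 N).
It fails at once if a bystander (wrench, spare bushing, oil bottle or pot) is shifted by more than 40 mm (distance of any of wrench, spare_bushing, oiler, pot_a, pot_b from where it was at the start of the episode above 0.04 m).
It also fails if it takes over 70 s, if anything falls off the work surface, if the arm or the gripper's body presses on something with over 40 N, if the wrist force passes 120 N, or if a joint passes its speed limit or range.

## Robot

A 6-joint arm with a two-finger parallel gripper is mounted at the origin on the work surface. World frame = base frame: x ahead of the robot, y to its left, z up, the work surface at z = 0. Lengths are in m, angles in rad, forces in N, time in s.
With the tool pointing down it reaches from about 0.425 to 1.125 m from the base axis. Payload 14.9 kg.
Tool frame: the origin (TCP) lies at the centre of the arm's flange, where the gripper is bolted on; the fingertips stand 191 mm ahead of it and the grasp point (between the pads) lies 172 mm ahead of it; z points along the fingers, y is the line along which they close (so a half turn about z gives the same grasp; the last joint's range is limited). The gripper opens to 91 mm and grips with 3 to 60 N. Pads are 32 mm wide; open, the fingers measure 118 mm over their backs; the gripper's body (76 mm by 178 mm) begins 60 mm behind the grasp point.
Start: joints at [1.125, 0.379, 1.734, -0, 1.028, -0.033], TCP at [0.281, 0.641, 0.405] pointing down, gripper open.
Joint ranges: [-2.77, 2.77], [-0.74, 2.19], [0, 2.66], [-1.06, 4.2], [0.31, 2.87], [-3.08, 3.08]. Speed limits (rad/s): [1.89, 1.89, 2.39, 3.14, 3.14, 3.14].

## Interface

Orientations are given as [roll, pitch, yaw] about the fixed x, y, z axes, in that order (R = Rz(yaw) Ry(pitch) Rx(roll)).
In Python, from plant import arm gives the robot as it stands. The module is installed in compiled form; this text tells all that it offers.
- The arm moves only by the shell command python3 -m pendant 'ROWS' [FORCE]. ROWS is JSON, a list that holds one entry, the list of rows, each a list of 7 numbers: the turn, a rotation vector about the tool's x, y, z in degrees, then the shift along the tool's x, y, z in m, then the finger opening in m, from 0 to 0.0912. A call has exactly 8 rows; each row shifts and turns the commanded pose from where the row before left it, along the tool's axes as they then stand; what a row does not reach is not made up. A row lasts 1/12 s, in which the tool goes at most 41.7 mm and 7.16 degrees, less where a joint would pass 70% of its speed; a pose out of reach is approached as far as the arm can. A call is refused whole if a number of a shift passes 0.0417 or a number of a turn 7.16, either way. A call with a gripper value outside its range is refused whole. The fingers move at their own pace and stop on an object; FORCE is the grip in N (left out, the last holds). Time passes only in rows, so rows that do not move let the fingers close, or fill a call up. It gives the time, the measured TCP pose, the force, the opening and the grip force at its end, in the units of the state.
- arm.state(): the state, without advancing time (a new reading comes with each control period).
- arm.get_image(name): name is "side" or "top"; returns a dict with "color" (420x560x3 uint8, red, green, blue), "vertical_fov" (degrees; the focal length in pixels is half the picture's height over the tangent of half this angle, whatever the lens; pixels are square), "cx", "cy" (the principal point, pixels), "pose" (4x4, takes a point from camera to world coordinates). Camera axes: x right, y down, z forward; pixel columns grow to the right and rows downward; lengths in m; the calibration is good to about 2 mm. A picture is of the moment at which its call begins. There is no depth.
- arm.job_done(): hands the job in; it is judged then, once.
Trained networks look in the newest picture that a camera, given by its name, has taken for a name from the list of things; names that differ only in an ending like _2 or _b are one class to them, and where a whole thing is asked for, a point or a joint stands for the part that bears it (a point fixed in the world has none). Each returns a list of dicts, best first, with "confidence" (0 to 1); they miss things now and then, are a little off and sometimes report something else, mostly with a low value. They report only what shows in the picture. A call takes as long as a camera call. They do not tell look-alikes from the thing itself.
- arm.look_for(camera, name): "box" ([centre column, centre row, width, height] in pixels, round what is visible of it).
- arm.masks_of(camera, name): "region" (420x560 bool, what is visible of it) and "box" ([centre column, centre row, width, height] in pixels, round what is visible of it).
- arm.tip_of(camera, name): "point" ([column, row] in pixels: a listed point, or the origin of a listed thing).
The state is a dict: "time": time; "q": joint angles; "dq": joint speeds; "tau": joint torques, N m; "ee_pos": TCP position; "tool_rot": TCP orientation; "contact_force": force on the tool from outside, world axes, zero at the start; "ft_torque": the same for the moment, N m; "width": finger opening in m; "grip_force": force on a finger pad.
Only numpy, scipy, OpenCV 4.12 (cv2) and the standard library are available. Lean on these libraries where they do the work, as an engineer would, in place of code of your own. Each camera call takes 0.05 s, during which the arm holds its last target. There are 200 camera calls.

## Working session

There is one attempt and no reset: what is moved stays moved. The work goes in short steps, Python scripts to look and compute and a shell command to move; the robot and the scene stay as the last step left them, time stands still between calls to the robot, and variables do not carry over. Pictures are saved under pics/ and viewed, at most 10 in all, crops included, and the job is handed in when it is done.

```bash
mkdir -p pics
cat > h.py <<'E'
import numpy as np, cv2
from plant import arm
def cam(n):
    d=arm.get_image(n); f=210/np.tan(np.radians(d["vertical_fov"])/2)
    return d,f
def proj(d,f,p):
    T=np.linalg.inv(d["pose"]); q=T[:3,:3]@np.array(p)+T[:3,3]
    return np.array([d["cx"]+f*q[0]/q[2], d["cy"]+f*q[1]/q[2]])
def ray(d,f,px):
    r=d["pose"][:3,:3]@np.array([(px[0]-d["cx"])/f,(px[1]-d["cy"])/f,1]); return d["pose"][:3,3],r/np.linalg.norm(r)
def atz(d,f,px,z):
    o,r=ray(d,f,px); return o+r*(z-o[2])/r[2]
def tri(a,b):
    (o1,r1),(o2,r2)=a,b
    s=np.linalg.lstsq(np.c_[r1,-r2],o2-o1,rcond=None)[0]
    p,q=o1+s[0]*r1,o2+s[1]*r2
    return (p+q)/2,np.linalg.norm(p-q)
E
python3 - <<'E'
from h import *
np.set_printoptions(precision=4,suppress=True)
for n in("side","top"):
    d,f=cam(n); cv2.imwrite(f"pics/{n}0.png",d["color"][:,:,::-1])
    print(n,f,d["cx"],d["cy"]);print(d["pose"])
    for k in("gauge","gauge_go","gauge_nogo","bore","bearing","mat"):
        print(k,[(np.round(t["point"],1),round(t["confidence"],2)) for t in arm.tip_of(n,k)])
print(arm.state())
E
```

```text
side 416.14293735349116 282.9469011713924 210.5897363639836
[[ 0.9807 -0.1305  0.1458  0.2951]
 [-0.1948 -0.7218  0.6641 -0.6772]
 [ 0.0186 -0.6797 -0.7333  0.8535]
 [ 0.      0.      0.      1.    ]]
gauge [(array([282.2, 165.2]), 0.87), (array([226.7, 125.9]), 0.72), (array([332.7, 119.9]), 0.67)]
gauge_go [(array([265.2, 176. ]), 0.89), (array([310.7, 122.7]), 0.67), (array([205.1, 121.4]), 0.58), (array([157.6, 150.3]), 0.58)]
gauge_nogo [(array([204.2, 155.1]), 0.79), (array([349.9, 116.1]), 0.79), (array([294. , 148.7]), 0.75), (array([243.8, 126.8]), 0.68)]
bore [(array([314.7, 235.9]), 0.84)]
bearing [(array([311.6, 256. ]), 0.77)]
mat [(array([276. , 173.9]), 0.71)]
top 534.0696427214045 277.5931166898515 210.23195741717154
[[ 0.0079 -0.998   0.063   0.3975]
 [-0.9999 -0.0083 -0.0059  0.0198]
 [ 0.0064 -0.0629 -0.998   1.4677]
 [ 0.      0.      0.      1.    ]]
gauge [(array([181.2, 205.5]), 0.72), (array([138.2, 309.7]), 0.71), (array([113.7, 124.1]), 0.67), (array([441.4, 231.4]), 0.58), (array([ 92.1, 253.4]), 0.56)]
gauge_go [(array([115.9, 155.2]), 0.93), (array([ 79.8
[... 153 characters left out ...]
 (array([106.4, 236.3]), 0.88), (array([145.8, 290.4]), 0.8), (array([164.3, 188.7]), 0.56)]
bore [(array([304.8, 199.4]), 0.78)]
bearing [(array([425.2, 183.9]), 0.74), (array([298.5, 202.4]), 0.6)]
mat [(array([185.3, 215.7]), 0.85)]
{'time': 0.7, 'q': array([ 1.1247,  0.3789,  1.7342, -0.    ,  1.0285, -0.0333]), 'dq': array([ 0.0001,  0.0009, -0.0011, -0.0009, -0.0007, -0.    ]), 'tau': array([ -0.0008, -76.3524, -43.47  ,   0.065 ,   0.039 ,  -0.    ]), 'ee_pos': array([0.2808, 0.6412, 0.4047]), 'tool_rot': array([3.1416, 0.    , 2.7288]), 'contact_force': array([ 0.2931, -0.7796, -0.3173]), 'ft_torque': array([-0.0416,  0.0188,  0.0179]), 'grip_force': 0.0, 'width': 0.0910191734099592}
```

View pics/side0.png

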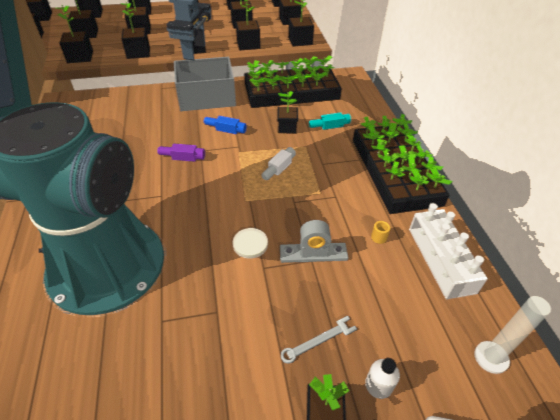

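View pics/top0.png

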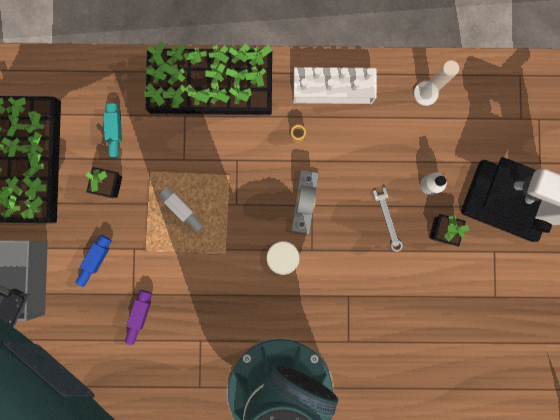

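The grey gauge lies on the mat at top (181,206), with its go end at (198,229) and no-go end at (164,189). In the side view it is at (282,165). The bearing is at top (305,200), with its bore roughly along world y. The blue, purple and turquoise gauges are decoys.

Run:
```python
from h import *
np.set_printoptions(precision=4,suppress=True)
ds,fs=cam("side"); dt,ft=cam("top")
P={"gauge":((282.2,165.2),(181.2,205.5)),"go":((265.2,176),(198.4,229.6)),"nogo":((294,148.7),(164.3,188.7)),"bore":((314.7,235.9),(304.8,199.4)),"mat":((276,173.9),(185.3,215.7)),"bearing":((311.6,256),(298.5,202.4))}
for k,(a,b) in P.items(): print(k,*tri(ray(ds,fs,a),ray(dt,ft,b)))
for n,k,near in(("top","gauge",(181,206)),("top","bearing",(305,200)),("top","mat",(187,212)),("side","gauge",(280,165)),("side","bearing",(314,245))):
    for m in arm.masks_of(n,k):
        b=m["box"]
        if np.hypot(b[0]-near[0],b[1]-near[1])<25:
            pts=np.argwhere(m["region"])[:,::-1].astype(np.float32)
            r=cv2.minAreaRect(pts); print(n,k,m["confidence"],r); 
            np.save(f"{n}_{k}.npy",m["region"])
            if n=="top":
                z={"gauge":.024,"bearing":.014,"mat":.005}[k]; print([atz(dt,ft,c,z)[:2] for c in cv2.boxPoints(r)])
def crop(d,x,y,w,h,s): return cv2.resize(np.ascontiguousarray(d["color"][y:y+h,x:x+w,::-1]),None,fx=s,fy=s,interpolation=cv2.INTER_CUBIC)
a=crop(dt,140,160,190,105,4); b=crop(ds,225,135,152,56*0+140,4)
cv2.imwrite("pics/tc.png",a); cv2.imwrite("pics/sc.png",b)
```

```text
gauge [0.4992 0.2752 0.0085] 0.0024374240370042427
go [0.4356 0.2253 0.0186] 0.0019934313398588593
nogo [0.5434 0.317  0.0338] 0.0003367958113480479
bore [ 0.5137 -0.0596  0.0643] 0.003180545254725425
mat [ 0.4755  0.2672 -0.0167] 0.0033453954289276535
bearing [ 0.5146 -0.0478 -0.0339] 0.0007012721632458034
top gauge 0.6 ((181.25, 210.25), (54.44721603393555, 14.142135620117188), 45.0)
[array([0.5245, 0.3383]), array([0.552 , 0.3118]), array([0.4484, 0.2058]), array([0.4212, 0.2323])]
top bearing 0.74 ((305.0457458496094, 201.50714111328125), (19.51323699951172, 62.86226272583008), 8.880659103393555)
[array([ 0.4328, -0.0245]), array([ 0.6032, -0.05  ]), array([ 0.5953, -0.1029]), array([ 0.425, -0.077])]
top mat 0.73 ((186.82049560546875, 212.43026733398438), (81.29359436035156, 80.48966979980469), 2.7927021980285645)
[array([0.3764, 0.3739]), array([0.5971, 0.3683]), array([0.5881, 0.1448]), array([0.3673, 0.1525])]
side bearing 0.93 ((312.95318603515625, 241.00144958496094), (40.23036193847656, 67.12348175048828), 88.21009063720703)
```

View pics/tc.png

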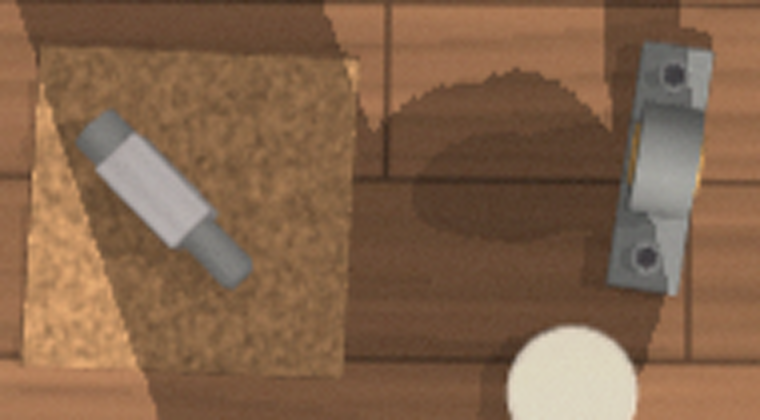

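View pics/sc.png

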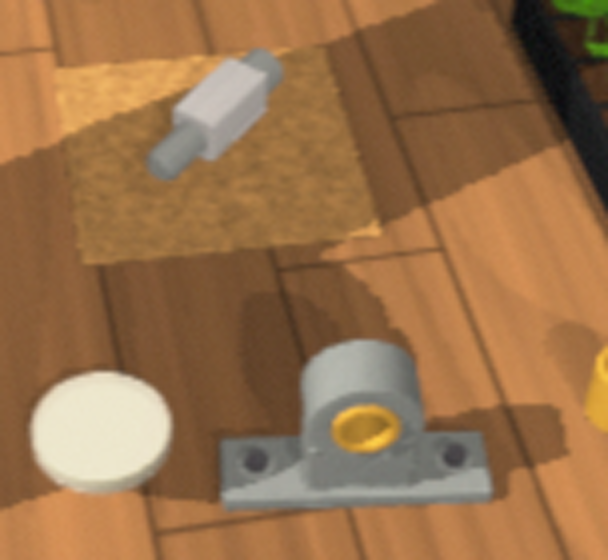

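The crops show the gauge clear on the mat, with its go end toward the lower right in the top view. The bearing stands clear, and its -y mouth is visible in the side view at crop (366,428). Next I'll fit silhouettes in both views.

```bash
cat > fit.py <<'E'
from h import *
from scipy.optimize import minimize
np.set_printoptions(precision=4,suppress=True)
S=4
def box(x0,x1,y0,y1,z0,z1): return np.array([[x,y,z] for x in(x0,x1) for y in(y0,y1) for z in(z0,z1)])
def cyl(ax,r,a,b,c=(0,0,0),r2=None):
    t=np.linspace(0,2*np.pi,40,endpoint=False); o=[]
    for s,rr in((a,r),(b,r2 or r)):
        u,v,w=rr*np.cos(t),rr*np.sin(t),np.full(40,s)
        o.append(np.c_[w,u,v] if ax==0 else np.c_[u,w,v])
    return np.vstack(o)+np.array(c)
G=[box(-.038,.038,-.019,.019,-.019,.019),cyl(0,.0135,.038,.078),cyl(0,.0135,.078,.083,r2=.0095),cyl(0,.0175,-.062,-.038)]
B=[box(-.085,.085,-.025,.025,0,.014),cyl(1,.036,-.02,.02,(0,0,.075)),cyl(1,.021,-.023,.023,(0,0,.075)),box(-.034,.034,-.02,.02,.014,.075)]
def Rot(rv): return cv2.Rodrigues(np.array(rv,float))[0]
def render(cam,parts,R,t,win):
    d,f=cam; x,y,w,h=win; m=np.zeros((h*S,w*S),np.uint8)
    T=np.linalg.inv(d["pose"])
    for p in parts:
        q=(p@R.T+t)@T[:3,:3].T+T[:3,3]
        uv=np.c_[d["cx"]+f*q[:,0]/q[:,2]-x,d["cy"]+f*q[:,1]/q[:,2]-y]
        uv=(uv+.5)*S-.5
        cv2.fillConvexPoly(m,cv2.convexHull(np.round(uv*16).astype(np.int32)),255,cv2.LINE_AA,4)
    return cv2.resize(m,(w,h),interpolation=cv2.INTER_AREA)/255.
def seg(cam,win,brass=False,thr=55):
    x,y,w,h=win; c=cam[0]["color"][y:y+h,x:x+w]; hsv=cv2.cvtColor(c,cv2.COLOR_RGB2HSV).astype(int)
    m=(hsv[...,1]<thr)
    if brass: m|=(hsv[...,1]>195)&(hsv[...,2]>110)
    return m.astype(float)
def fit(cams,wins,parts,p0,brass=False,thr=55,rv=lambda p:(0,0,p[3])):
    obs=[cv2.GaussianBlur(seg(c,w,brass,thr),(0,0),.7) for c,w in zip(cams,wins)]
    def cost(p): return sum(((cv2.GaussianBlur(render(c,parts,Rot(rv(p)),p[:3],w),(0,0),.7)-o)**2).sum() for c,w,o in zip(cams,wins,obs))
    best=None
    for k in range(3):
        n=len(p0); sx=np.vstack([p0]+[np.array(p0)+np.eye(n)[i]*(.006 if i<3 else .06) for i in range(n)])
        r=minimize(cost,p0,method="Nelder-Mead",options=dict(initial_simplex=sx,xatol=1e-5,fatol=1e-3,maxiter=600)); p0=r.x
    return r.x,r.fun,obs
def overlay(cam,win,parts,p,o,rv=lambda p:(0,0,p[3])):
    m=render(cam,parts,Rot(rv(p)),p[:3],win)
    return cv2.resize(np.dstack([o*255,m*255,m*0]).astype(np.uint8),None,fx=4,fy=4)
E
python3 - <<'E'
from fit import *
cs=[cam("side"),cam("top")]
gw=[(255,140,55,48),(153,180,56,58)]; bw=[(272,214,84,54),(287,164,38,76)]
yaw=np.arctan2(.2253-.317,.4356-.5434)
out=[]
for nm,w,parts,p0,br in(("G",gw,G,[.492,.272,.024,yaw],0),("B",bw,B,[.514,-.06,0,-.15],1)):
    p,c,o=fit(cs,w,parts,p0,br); print(nm,p,c)
    for i in(0,1):
        q,cc,_=fit([cs[i]],[w[i]],parts,list(p),br) if 0 else (p,0,0)
        out.append(cv2.copyMakeBorder(overlay(cs[i],w[i],parts,p,o[i]),0,310-4*w[i][3],0,340-4*w[i][2],cv2.BORDER_CONSTANT))
im=np.vstack([np.hstack(out[:2]),np.hstack(out[2:])])
cv2.imwrite("pics/fit.png",cv2.resize(im,(660,600)))
E
```

```text
G [ 0.4926  0.2785  0.0213 -2.3493] 39.80782173004805
B [ 0.5123 -0.0618 -0.0048 -0.1473] 260.9269607867054
```

View pics/fit.png

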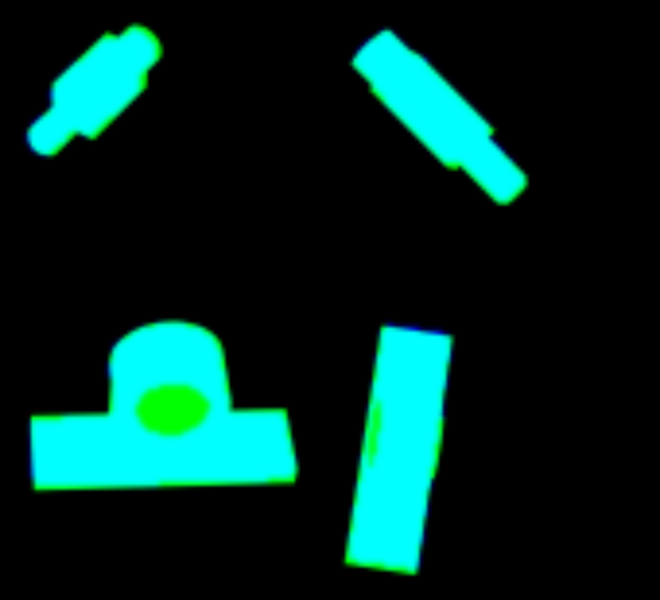

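The fits are tight. Gauge: (0.4926, 0.2785), yaw -2.349. Bearing: (0.512, -0.062), yaw -0.147. Both come out 3–5 mm low in z, which is camera bias, so the text heights are consistent. I'll grasp with tool yaw 0.792, which means turning +111° about tool z.

```bash
python3 -m pendant '[[[0,0,7,0,0,0,0.0912],[0,0,7,0,0,0,0.0912],[0,0,7,0,0,0,0.0912],[0,0,7,0,0,0,0.0912],[0,0,7,0,0,0,0.0912],[0,0,7,0,0,0,0.0912],[0,0,7,0,0,0,0.0912],[0,0,7,0,0,0,0.0912]]]' 40
python3 -m pendant '[[[0,0,7,0,0,0,0.0912],[0,0,7,0,0,0,0.0912],[0,0,7,0,0,0,0.0912],[0,0,7,0,0,0,0.0912],[0,0,7,0,0,0,0.0912],[0,0,7,0,0,0,0.0912],[0,0,6,0,0,0,0.0912],[0,0,0,0,0,0,0.0912]]]' 40
cat > go.py <<'E'
import sys
from h import *
# usage: go.py x y z yaw -> remaining shift in tool axes (current) and turn
from scipy.spatial.transform import Rotation as R
np.set_printoptions(precision=4,suppress=True)
t=[float(v) for v in sys.argv[1:5]]; s=arm.state()
r=R.from_euler("xyz",s["tool_rot"]); g=R.from_euler("xyz",[np.pi,0,t[3]])
print("t",s["time"],"pos",s["ee_pos"],"rot",s["tool_rot"],"F",s["contact_force"],"w",s["width"],s["grip_force"])
print("shift",r.inv().apply(np.array(t[:3])-s["ee_pos"]),"turn",np.degrees((r.inv()*g).as_rotvec()),"q6",s["q"][5])
E
python3 go.py .4926 .2785 .202 .792
```

```text
time: 1.82
ee_pos: [0.2808, 0.6412, 0.4047]
tool_rot: [-3.142, 0.0, 1.745]
contact_force: [0.7, 0.4, -0.3]
width: 0.0911
grip_force: 0.0
time: 2.48
ee_pos: [0.2808, 0.6412, 0.4047]
tool_rot: [3.142, 0.0, 0.909]
contact_force: [-0.3, 0.1, -0.2]
width: 0.0913
grip_force: 0.0
t 2.4833 pos [0.2808 0.6412 0.4047] rot [3.1416 0.0001 0.9086] F [-0.2839  0.0703 -0.2255] w 0.09133267561080036 0.0
shift [-0.1558  0.39    0.2027] turn [0.0015 0.0029 6.6833] q6 1.7868240753380153
```

```bash
python3 -m pendant '[[[0,0,3.4,0,0,0,0.0912],[0,0,3.3,0,0,0,0.0912],[0,0,0,-0.008,0.03,0,0.0912],[0,0,0,-0.01,0.037,0,0.0912],[0,0,0,-0.01,0.037,0,0.0912],[0,0,0,-0.01,0.037,0,0.0912],[0,0,0,-0.01,0.037,0,0.0912],[0,0,0,-0.01,0.037,0,0.0912]]]' 40
python3 -m pendant '[[[0,0,0,-0.01,0.037,0,0.0912],[0,0,0,-0.01,0.037,0,0.0912],[0,0,0,-0.01,0.037,0,0.0912],[0,0,0,-0.01,0.037,0,0.0912],[0,0,0,-0.008,0.03,0,0.0912],[0,0,0,0,0,0,0.0912],[0,0,0,0,0,0,0.0912],[0,0,0,0,0,0,0.0912]]]' 40
python3 go.py .4926 .2785 .202 .792
```

```text
time: 3.15
ee_pos: [0.3945, 0.4478, 0.4049]
tool_rot: [3.142, -0.0, 0.801]
contact_force: [1.3, 1.1, -0.1]
width: 0.0913
grip_force: 0.0
time: 3.82
ee_pos: [0.4877, 0.2909, 0.4048]
tool_rot: [-3.141, -0.0, 0.798]
contact_force: [0.2, 1.1, -0.6]
width: 0.0915
grip_force: 0.0
t 3.8167 pos [0.4877 0.2909 0.4048] rot [-3.1415 -0.0002  0.7985] F [ 0.2292  1.1294 -0.6011] w 0.09147992767716051 0.0
shift [-0.0055  0.0122  0.2028] turn [-0.006  -0.0088  0.3697] q6 1.2690241646155331
```

```bash
python3 -m pendant '[[[0,0,0.4,-0.0055,0.0122,0,0.0912],[0,0,0,0,0,0.025,0.0912],[0,0,0,0,0,0.035,0.0912],[0,0,0,0,0,0.035,0.0912],[0,0,0,0,0,0.035,0.0912],[0,0,0,0,0,0.015,0.0912],[0,0,0,0,0,0.005,0.0912],[0,0,0,0,0,0,0.0912]]]' 40
python3 go.py .4926 .2785 .202 .792
python3 - <<'E'
from fit import *
a=[]
for n,w in(("side",(235,80,120,120)),("top",(120,150,120,120))):
    d,f=cam(n); x,y,W,H=w; a.append(cv2.resize(np.ascontiguousarray(d["color"][y:y+H,x:x+W,::-1]),None,fx=3.2,fy=3.2,interpolation=cv2.INTER_CUBIC))
cv2.imwrite("pics/g1.png",np.hstack(a))
E
```

```text
time: 4.48
ee_pos: [0.4922, 0.2785, 0.2538]
tool_rot: [-3.141, 0.002, 0.791]
contact_force: [-0.5, 0.8, -0.4]
width: 0.0908
grip_force: 0.0
t 4.4833 pos [0.4922 0.2785 0.2538] rot [-3.141   0.002   0.7914] F [-0.5477  0.8151 -0.4022] w 0.09077876325332145 0.0
shift [0.0004 0.0003 0.0518] turn [-0.036   0.1147 -0.0367] q6 1.253197291642849
```

View pics/g1.png

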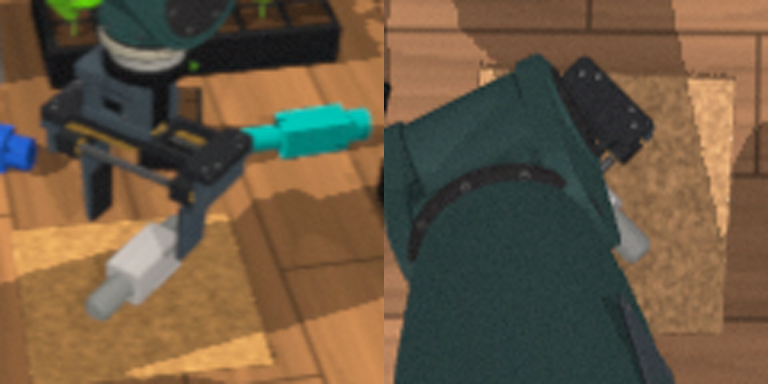

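The open fingers straddle the grey handle in the side view, at about crop (150,260). The top view is mostly blocked by the arm. Next I'll descend and close.

```bash
python3 -m pendant '[[[0,0,0,0,0,0.015,0.0912],[0,0,0,0,0,0.02,0.0912],[0,0,0,0,0,0.012,0.0912],[0,0,0,0,0,0.004,0.0912],[0,0,0,0,0,0,0.0912],[0,0,0,0,0,0,0.0912],[0,0,0,0,0,0,0.06],[0,0,0,0,0,0,0.045]]]' 40
python3 -m pendant '[[[0,0,0,0,0,0,0.03],[0,0,0,0,0,0,0.03],[0,0,0,0,0,0,0.03],[0,0,0,0,0,0,0.03],[0,0,0,0,0,0,0.03],[0,0,0,0,0,0,0.03],[0,0,0,0,0,0,0.03],[0,0,0,0,0,0,0.03]]]' 40
python3 go.py .4926 .2785 .202 .792
```

```text
time: 5.25
ee_pos: [0.4929, 0.2784, 0.2046]
tool_rot: [3.141, -0.001, 0.79]
contact_force: [-0.1, -0.2, 0.3]
width: 0.0805
grip_force: 0.0
time: 5.92
ee_pos: [0.4926, 0.2782, 0.2037]
tool_rot: [3.142, 0.0, 0.79]
contact_force: [0.6, -0.7, 1.0]
width: 0.0377
grip_force: 40.0
t 5.9167 pos [0.4926 0.2782 0.2037] rot [3.1416 0.0001 0.7897] F [ 0.6359 -0.7216  1.0443] w 0.037653041059871495 39.99963104724884
shift [ 0.0002 -0.0002  0.0017] turn [ 0.001   0.003  -0.1289] q6 1.253988951722267
```

```bash
python3 -m pendant '[[[0,0,0,0,0,-0.01,0.03],[0,0,0,0,0,-0.02,0.03],[0,0,0,0,0,-0.025,0.03],[0,0,-5,0,0,-0.02,0.03],[0,0,-6,0,0,-0.01,0.03],[0,0,-6.5,0,0,0,0.03],[0,0,-6.5,0,0,0,0.03],[0,0,-6.5,0,0,0,0.03]]]' 40
python3 -m pendant '[[[0,0,-4,0,0,0,0.03],[0,0,-1.8,0,0,0,0.03],[0,0,0,0,0,0,0.03],[0,0,0,-0.02,0,0,0.03],[0,0,0,-0.025,0,0,0.03],[0,0,0,-0.025,0,0,0.03],[0,0,0,-0.025,0,0,0.03],[0,0,0,-0.015,0,0,0.03]]]' 40
python3 go.py .5329 .0767 .2547 1.4235
```

```text
time: 6.58
ee_pos: [0.4924, 0.2781, 0.2894]
tool_rot: [3.142, -0.0, 1.328]
contact_force: [-0.6, -0.5, -4.5]
width: 0.0376
grip_force: 40.0
time: 7.25
ee_pos: [0.4756, 0.1677, 0.2888]
tool_rot: [-3.141, 0.001, 1.421]
contact_force: [0.2, 0.5, -3.5]
width: 0.0379
grip_force: 40.0
t 7.25 pos [0.4756 0.1677 0.2888] rot [-3.1407  0.0006  1.4214] F [ 0.1792  0.4712 -3.5163] w 0.03788167104518192 39.99876022338867
shift [-0.0814  0.0702  0.0341] turn [-0.0501  0.0325 -0.1222] q6 0.44231549948600074
```

```bash
python3 -m pendant '[[[0,0,-0.1,-0.014,0.012,0.006,0.03],[0,0,0,-0.02,0.018,0.008,0.03],[0,0,0,-0.02,0.018,0.008,0.03],[0,0,0,-0.018,0.015,0.008,0.03],[0,0,0,-0.009,0.007,0.004,0.03],[0,0,0,0,0,0,0.03],[0,0,0,0,0,0,0.03],[0,0,0,0,0,0,0.03]]]' 40
python3 go.py .5329 .0767 .2547 1.4235
python3 - <<'E'
from fit import *
a=[]
for n,w in(("side",(235,120,120,150)),("top",(210,130,120,150))):
    d,f=cam(n); x,y,W,H=w; cv2.imwrite(f"pics/raw_{n}1.png",d["color"][:,:,::-1]); a.append(cv2.resize(np.ascontiguousarray(d["color"][y:y+H,x:x+W,::-1]),None,fx=3.2,fy=3.2,interpolation=cv2.INTER_CUBIC))
cv2.imwrite("pics/g2.png",np.hstack(a))
E
```

```text
time: 7.92
ee_pos: [0.5335, 0.0797, 0.255]
tool_rot: [-3.141, -0.0, 1.425]
contact_force: [-0.2, -0.1, -4.7]
width: 0.0379
grip_force: 40.0
t 7.9167 pos [0.5335 0.0797 0.255 ] rot [-3.1412 -0.      1.4247] F [-0.1666 -0.1426 -4.7186] w 0.037883652333778446 39.99854385852814
shift [-0.003  -0.0001  0.0003] turn [-0.0206 -0.0016  0.0699] q6 0.25096765157148326
```

View pics/g2.png

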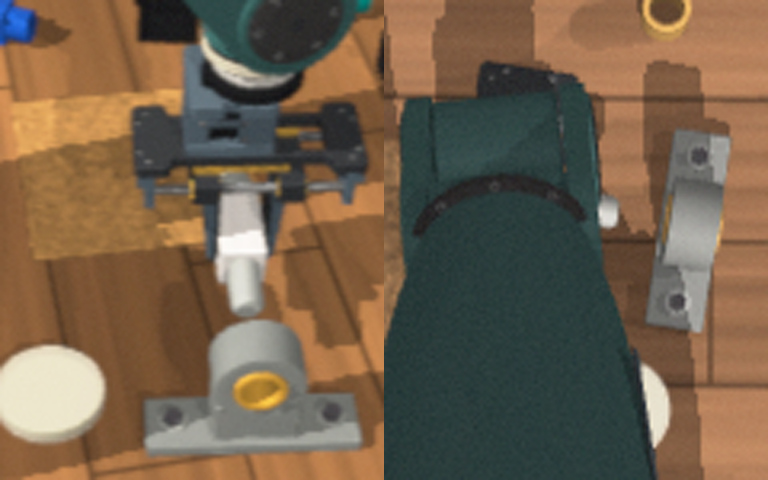

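The gauge is staged in front of the bore, with its go tip at side crop (245,300) and top crop (607,212). I'll check the alignment by comparing pixel offsets of model against image for the tip and the bearing.

Run:
```python
from fit import *
from scipy.spatial.transform import Rotation as R
cs={"side":cam("side"),"top":cam("top")}
s=arm.state(); print(s["time"])
gyaw=-1.7169; tcp=s["ee_pos"]; off=.1797
tg=np.array([tcp[0],tcp[1],tcp[2]-off])
bw={"side":(272,214,84,54),"top":(287,164,38,76)}
def mm(n,p0=[0,0]):
    pass
def shift(n,win,parts,Rm,t,brass=False,thr=55,dims=(0,1)):
    x,y,w,h=win; o=seg(cs[n],win,brass,thr); ob=cv2.GaussianBlur(o,(0,0),.7)
    big=render(cs[n],parts,Rm,t,(x-10,y-10,w+20,h+20)); big=cv2.GaussianBlur(big,(0,0),.7)
    def c(v):
        M=np.float32([[1,0,v[0]],[0,1,v[1]]]); m=cv2.warpAffine(big.astype(np.float32),M,big.shape[::-1])[10:-10,10:-10]; return ((m-ob)**2).sum()
    r=min((minimize(c,[a,b],method="Nelder-Mead",options=dict(initial_simplex=[[a,b],[a+1.5,b],[a,b+1.5]])) for a in(-2,0,2) for b in(-2,0,2)),key=lambda r:r.fun)
    return r.x,r.fun,o,c([0,0])
B0=np.array([.5123,-.0618,0]); RB=Rot((0,0,-.1473)); RG=Rot((0,0,gyaw))
for n in cs:
    print(n,"bearing",shift(n,bw[n],B,RB,B0,True)[:2])
for n,w in(("side",(301,196,25,24)),("top",(275,188,12,17))):
    v,c,o,c0=shift(n,w,G,RG,tg); print(n,"gauge",v,c,c0,o.sum())
    print("proj go, bore+mouth", proj(*cs[n],tg+RG@[.083,0,0]),proj(*cs[n],B0+RB@[0,.023,.075]))
    f=cs[n][1]; q=np.linalg.inv(cs[n][0]["pose"])@np.r_[tg+RG@[.083,0,0],1]; print("mm/px",1000*q[2]/f)
    big=seg(cs[n],w); print("\n".join("".join("#" if a else "." for a in r) for r in big))
```

```text
8.1167
side bearing (array([-0.4676,  1.1618]), np.float64(255.83984324725526))
top bearing (array([ 0.1788, -0.7205]), np.float64(34.11755452743111))
side gauge [-1.1981  0.4524] 7.854429187080074 26.902534224062194 306.0
proj go, bore+mouth [313.0932 215.3947] [314.3805 226.6687]
mm/px 2.5274611272781455
####################.....
###################......
###################......
###################......
##################.......
.################........
.################........
..###############........
..###############........
..##############.........
..##############.........
..##############.........
....############.........
.....###########.........
.....###########.........
......##########.........
......##########.........
......##########.........
......##########.........
......##########.........
......##########.........
.......########..........
.........#####...........
.........................
top gauge [-0.7574 -0.2766] 16.42932116517933 18.67299418555233 66.0
proj go, bore+mouth [283.0236 196.4746] [297.0369 198.8502]
mm/px 2.616667189009222
..#.........
..#.........
..#.........
..####......
..######....
..######....
..######....
.#######....
..######....
..######....
..######....
..######....
..######....
..#.........
..#.........
..#.........
..#.........
```

Relative to the bore, the gauge sits about 1.4 mm toward -x and 2.4 mm farther out along y, with height good. I'll correct tool y by +1.4 mm and start the insertion.

```bash
python3 -m pendant '[[[0,0,0,-0.005,0.0014,0,0.03],[0,0,0,-0.01,0,0,0.03],[0,0,0,-0.01,0,0,0.03],[0,0,0,-0.01,0,0,0.03],[0,0,0,-0.005,0,0,0.03],[0,0,0,-0.003,0,0,0.03],[0,0,0,-0.002,0,0,0.03],[0,0,0,0,0,0,0.03]]]' 40
python3 go.py .5213 -.0015 .2547 1.4235
```

```text
time: 8.78
ee_pos: [0.5288, 0.0339, 0.2547]
tool_rot: [-3.142, 0.0, 1.424]
contact_force: [0.7, -0.8, -4.0]
width: 0.0379
grip_force: 40.0
t 8.7833 pos [0.5288 0.0339 0.2547] rot [-3.1416  0.      1.4245] F [ 0.6694 -0.8337 -3.9752] w 0.03790531056380762 39.998459815979004
shift [-0.0362 -0.0022  0.    ] turn [-0.0005  0.0012  0.0545] q6 0.16648684514489998
```

```bash
python3 -m pendant '[[[0,0,0,-0.003,0,0,0.03],[0,0,0,-0.003,0,0,0.03],[0,0,0,-0.003,0,0,0.03],[0,0,0,-0.003,0,0,0.03],[0,0,0,0,0,0,0.03],[0,0,0,0,0,0,0.03],[0,0,0,0,0,0,0.03],[0,0,0,0,0,0,0.03]]]' 40
python3 go.py .5213 -.0015 .2547 1.4235
```

```text
time: 9.45
ee_pos: [0.5271, 0.0226, 0.2548]
tool_rot: [3.142, 0.0, 1.425]
contact_force: [0.1, -0.6, -3.9]
width: 0.0382
grip_force: 40.0
t 9.45 pos [0.5271 0.0226 0.2548] rot [3.1415 0.     1.4251] F [ 0.0861 -0.5848 -3.9032] w 0.03821451221134087 39.9985545873642
shift [-0.0247 -0.0022  0.0001] turn [0.0032 0.0001 0.0942] q6 0.14428270840272844
```

```bash
python3 -m pendant '[[[0,0,0,-0.004,0,0,0.03],[0,0,0,-0.004,0,0,0.03],[0,0,0,-0.004,0,0,0.03],[0,0,0,-0.004,0,0,0.03],[0,0,0,-0.002,0,0,0.03],[0,0,0,-0.001,0,0,0.03],[0,0,0,0,0,0,0.03],[0,0,0,0,0,0,0.03]]]' 40
python3 go.py .5213 -.0015 .2547 1.4235
python3 - <<'E'
from fit import *
a=[]
for n,w in(("side",(255,150,100,120)),("top",(230,150,100,120))):
    d,f=cam(n); x,y,W,H=w; a.append(cv2.resize(np.ascontiguousarray(d["color"][y:y+H,x:x+W,::-1]),None,fx=4,fy=4,interpolation=cv2.INTER_CUBIC))
cv2.imwrite("pics/g3.png",np.hstack(a))
E
```

```text
time: 10.12
ee_pos: [0.5243, 0.0036, 0.2548]
tool_rot: [3.142, -0.0, 1.425]
contact_force: [-0.2, -0.0, -4.1]
width: 0.0379
grip_force: 40.0
t 10.1167 pos [0.5243 0.0036 0.2548] rot [ 3.1415 -0.      1.4249] F [-0.1961 -0.0311 -4.1112] w 0.0378760862593955 39.99865114688873
shift [-0.0055 -0.0022  0.0001] turn [ 0.0027 -0.0008  0.0798] q6 0.10838884960341164
```

View pics/g3.png

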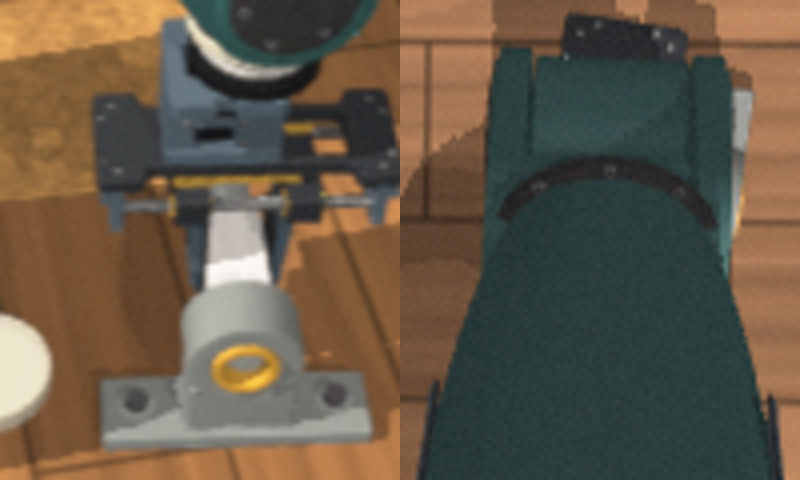

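The side view shows the steel plug inside the brass ring at crop (245,368), with no side load. Now the last millimetres, in small steps.

```bash
python3 -m pendant '[[[0,0,0,-0.001,0,0,0.03],[0,0,0,-0.001,0,0,0.03],[0,0,0,-0.001,0,0,0.03],[0,0,0,-0.001,0,0,0.03],[0,0,0,-0.001,0,0,0.03],[0,0,0,0,0,0,0.03],[0,0,0,0,0,0,0.03],[0,0,0,0,0,0,0.03]]]' 40
python3 go.py .5213 -.0015 .2547 1.4235
```

```text
time: 10.88
ee_pos: [0.5235, -0.0013, 0.2547]
tool_rot: [-3.142, 0.0, 1.425]
contact_force: [1.0, -1.0, -4.1]
width: 0.0377
grip_force: 40.0
t 10.8833 pos [ 0.5235 -0.0013  0.2547] rot [-3.1415  0.      1.4249] F [ 0.9567 -0.9561 -4.1396] w 0.03774346677096084 39.99862790107727
shift [-0.0006 -0.0022  0.    ] turn [-0.0039  0.0002  0.0816] q6 0.09891569247913741
```

```bash
python3 -m pendant '[[[0,0,0,-0.0007,0,0,0.03],[0,0,0,-0.0007,0,0,0.03],[0,0,0,-0.0006,0,0,0.03],[0,0,0,0,0,0,0.03],[0,0,0,0,0,0,0.03],[0,0,0,0,0,0,0.03],[0,0,0,0,0,0,0.03],[0,0,0,0,0,0,0.03]]]' 40
python3 go.py .5213 -.0015 .2547 1.4235
```

```text
time: 11.55
ee_pos: [0.5233, -0.0031, 0.2547]
tool_rot: [3.142, -0.0, 1.425]
contact_force: [1.0, 5.6, -4.7]
width: 0.0375
grip_force: 40.0
t 11.55 pos [ 0.5233 -0.0031  0.2547] rot [ 3.1416 -0.0002  1.4249] F [ 1.0482  5.5703 -4.6706] w 0.03753593094058903 39.99867618083954
shift [ 0.0013 -0.0022  0.    ] turn [ 0.0021 -0.0137  0.08  ] q6 0.09510043380184975
```

```bash
python3 -m pendant '[[[0,0,0,-0.0005,0,0,0.03],[0,0,0,0,0,0,0.03],[0,0,0,0,0,0,0.03],[0,0,0,0,0,0,0.03],[0,0,0,0,0,0,0.03],[0,0,0,0,0,0,0.03],[0,0,0,0,0,0,0.03],[0,0,0,0,0,0,0.03]]]' 40
python3 go.py .5213 -.0015 .2547 1.4235
```

```text
time: 12.22
ee_pos: [0.5232, -0.0033, 0.2548]
tool_rot: [3.142, -0.001, 1.425]
contact_force: [0.4, 11.8, -5.2]
width: 0.0379
grip_force: 40.0
t 12.2167 pos [ 0.5232 -0.0033  0.2548] rot [ 3.1415 -0.0009  1.4246] F [ 0.3929 11.8416 -5.1869] w 0.03786321975897882 39.99867081642151
shift [ 0.0015 -0.0022  0.0001] turn [ 0.0043 -0.0494  0.0657] q6 0.09415108645995929
```

There is a hard stop at 11.8 N, so the gauge is home with its handle face on the bushing. I'll withdraw, lift over the bearing, and offer the no-go end from the -y side in the same orientation: 146 mm along -x of the tool from here.

```bash
python3 -m pendant '[[[0,0,0,0.001,0,0,0.03],[0,0,0,0.004,0,0,0.03],[0,0,0,0.009,0,0,0.03],[0,0,0,0.012,0,0,0.03],[0,0,0,0.015,0,0,0.03],[0,0,0,0.015,0,0,0.03],[0,0,0,0.008,0,0,0.03],[0,0,0,0.003,0,0,0.03]]]' 40
python3 -m pendant '[[[0,0,0,0,0,0,0.03],[0,0,0,0,0,-0.008,0.03],[0,0,0,0,0,-0.018,0.03],[0,0,0,0,0,-0.025,0.03],[0,0,0,0,0,-0.025,0.03],[0,0,0,0,0,-0.018,0.03],[0,0,0,0,0,-0.008,0.03],[0,0,0,0,0,0,0.03]]]' 40
python3 go.py .4973 -.1793 .2547 1.4247
```

```text
time: 12.88
ee_pos: [0.5331, 0.0641, 0.2547]
tool_rot: [3.141, -0.0, 1.427]
contact_force: [-0.3, 0.1, -4.7]
width: 0.0378
grip_force: 40.0
time: 13.55
ee_pos: [0.5332, 0.0621, 0.3587]
tool_rot: [3.138, -0.001, 1.424]
contact_force: [0.3, 0.6, -5.0]
width: 0.0378
grip_force: 40.0
t 13.55 pos [0.5332 0.0621 0.3587] rot [ 3.1385 -0.0006  1.4245] F [ 0.2833  0.564  -4.9745] w 0.037768853115147244 39.99847769737244
shift [-0.2442 -0.0007  0.1039] turn [ 0.1791 -0.0357 -0.0124] q6 0.21899052509400382
```

```bash
python3 -m pendant '[[[0,0,0,-0.015,0,0,0.03],[0,0,0,-0.03,0,0,0.03],[0,0,0,-0.038,0,0,0.03],[0,0,0,-0.039,0,0,0.03],[0,0,0,-0.039,0,0,0.03],[0,0,0,-0.039,0,0,0.03],[0,0,0,-0.029,0,0,0.03],[0,0,0,-0.015,0,0,0.03]]]' 40
python3 -m pendant '[[[0,0,0,0,0,0,0.03],[0,0,0,0,0,0.005,0.03],[0,0,0,0,0,0.015,0.03],[0,0,0,0,0,0.025,0.03],[0,0,0,0,0,0.025,0.03],[0,0,0,0,0,0.018,0.03],[0,0,0,0,0,0.01,0.03],[0,0,0,0,0,0,0.03]]]' 40
python3 go.py .4973 -.1794 .2547 1.4247
```

```text
time: 14.22
ee_pos: [0.4963, -0.1818, 0.3555]
tool_rot: [-3.14, -0.0, 1.423]
contact_force: [0.4, 0.1, -3.6]
width: 0.0381
grip_force: 40.0
time: 14.88
ee_pos: [0.4966, -0.1778, 0.2562]
tool_rot: [-3.137, -0.001, 1.426]
contact_force: [-1.4, 0.3, -4.8]
width: 0.0376
grip_force: 40.0
t 14.8833 pos [ 0.4966 -0.1778  0.2562] rot [-3.1374 -0.0011  1.4258] F [-1.4441  0.3413 -4.7734] w 0.03758464036404458 39.998509883880615
shift [-0.0015  0.0009  0.0015] turn [-0.242  -0.0621  0.0645] q6 -0.2431105817953904
```

```bash
python3 -m pendant '[[[0,0,0,0,0,0,0.03],[0,0,0,0,0,0,0.03],[0,0,0,0,0,0,0.03],[0,0,0,0,0,0,0.03],[0,0,0,0,0,0,0.03],[0,0,0,0,0,0,0.03],[0,0,0,0,0,0,0.03],[0,0,0,0,0,0,0.03]]]' 40
python3 go.py .5020 -.1478 .2547 1.4247
python3 - <<'E'
from fit import *
a=[]
for n,w in(("side",(255,190,120,120)),("top",(290,140,120,120))):
    d,f=cam(n); x,y,W,H=w; a.append(cv2.resize(np.ascontiguousarray(d["color"][y:y+H,x:x+W,::-1]),None,fx=3.2,fy=3.2,interpolation=cv2.INTER_CUBIC))
cv2.imwrite("pics/g4.png",np.hstack(a))
E
```

```text
time: 15.55
ee_pos: [0.4975, -0.1789, 0.2589]
tool_rot: [3.141, 0.0, 1.425]
contact_force: [-0.5, 0.8, -4.6]
width: 0.0374
grip_force: 40.0
t 15.55 pos [ 0.4975 -0.1789  0.2589] rot [3.1414 0.0001 1.4249] F [-0.5092  0.8153 -4.5828] w 0.03741308831756283 39.998586773872375
shift [ 0.0314 -0.0001  0.0042] turn [0.0138 0.0039 0.0126] q6 -0.2433905928359289
```

View pics/g4.png

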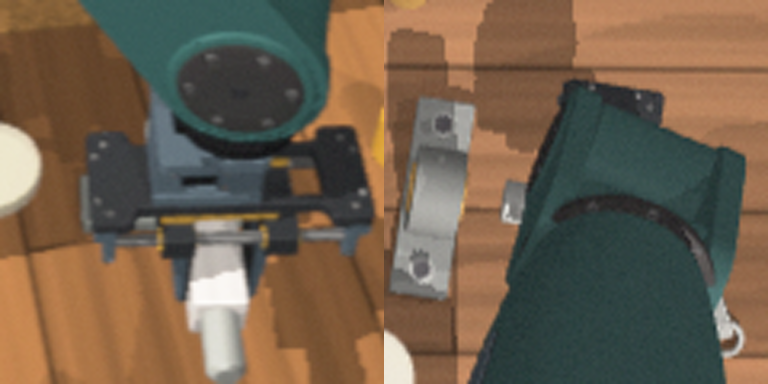

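The top view shows the thick no-go end at crop (512,203), in line with the bore and about 30 mm from the mouth. I'll lower 4.2 mm and approach.

```bash
python3 -m pendant '[[[0,0,0,0,0,0.0042,0.03],[0,0,0,0.006,0,0,0.03],[0,0,0,0.008,0,0,0.03],[0,0,0,0.006,0,0,0.03],[0,0,0,0.004,0,0,0.03],[0,0,0,0.002,0,0,0.03],[0,0,0,0,0,0,0.03],[0,0,0,0,0,0,0.03]]]' 40
python3 go.py .5020 -.1478 .2547 1.4247
```

```text
time: 16.32
ee_pos: [0.5013, -0.153, 0.2546]
tool_rot: [3.141, 0.0, 1.425]
contact_force: [-0.2, -0.5, -4.2]
width: 0.0378
grip_force: 40.0
t 16.3167 pos [ 0.5013 -0.153   0.2546] rot [3.1414 0.0001 1.4254] F [-0.2332 -0.4699 -4.2217] w 0.037783615156865215 39.99851167201996
shift [ 0.0052 -0.0001 -0.0001] turn [0.0122 0.0043 0.0429] q6 -0.19525956223262142
```

```bash
python3 -m pendant '[[[0,0,0,0.001,0,0,0.03],[0,0,0,0.001,0,0,0.03],[0,0,0,0.001,0,0,0.03],[0,0,0,0.001,0,0,0.03],[0,0,0,0.0007,0,0,0.03],[0,0,0,0,0,0,0.03],[0,0,0,0,0,0,0.03],[0,0,0,0,0,0,0.03]]]' 40
python3 go.py .5020 -.1478 .2547 1.4247
```

```text
time: 16.98
ee_pos: [0.502, -0.1485, 0.2546]
tool_rot: [3.142, 0.0, 1.425]
contact_force: [-0.6, -0.0, -4.3]
width: 0.038
grip_force: 40.0
t 16.9833 pos [ 0.502  -0.1485  0.2546] rot [3.1415 0.     1.425 ] F [-0.5702 -0.0383 -4.2575] w 0.03797187137903575 39.99852418899536
shift [ 0.0007 -0.0001 -0.0001] turn [0.0026 0.0014 0.0182] q6 -0.1863719543807457
```

```bash
python3 -m pendant '[[[0,0,0,0.0005,0,0,0.03],[0,0,0,0.0005,0,0,0.03],[0,0,0,0,0,0,0.03],[0,0,0,0,0,0,0.03],[0,0,0,0,0,0,0.03],[0,0,0,0,0,0,0.03],[0,0,0,0,0,0,0.03],[0,0,0,0,0,0,0.03]]]' 40
python3 go.py .5020 -.1478 .2547 1.4247
```

```text
time: 17.65
ee_pos: [0.5021, -0.1475, 0.2545]
tool_rot: [-3.142, 0.0, 1.425]
contact_force: [0.0, -0.3, -4.4]
width: 0.0378
grip_force: 40.0
t 17.65 pos [ 0.5021 -0.1475  0.2545] rot [-3.1416  0.      1.425 ] F [ 0.0294 -0.3294 -4.4418] w 0.03783180247126458 39.998454451560974
shift [-0.0003 -0.     -0.0002] turn [-0.0024  0.0001  0.0198] q6 -0.18449221699801618
```

```bash
python3 -m pendant '[[[0,0,0,0.0006,0,0,0.03],[0,0,0,0.0006,0,0,0.03],[0,0,0,0,0,0,0.03],[0,0,0,0,0,0,0.03],[0,0,0,0,0,0,0.03],[0,0,0,0,0,0,0.03],[0,0,0,0,0,0,0.03],[0,0,0,0,0,0,0.03]]]' 40
python3 go.py .5020 -.1478 .2547 1.4247
```

```text
time: 18.32
ee_pos: [0.5022, -0.1471, 0.2547]
tool_rot: [3.141, 0.002, 1.426]
contact_force: [-4.4, -14.9, -3.7]
width: 0.0381
grip_force: 40.0
t 18.3167 pos [ 0.5022 -0.1471  0.2547] rot [3.1414 0.0015 1.4257] F [ -4.4433 -14.909   -3.6999] w 0.038072220952720746 39.99867796897888
shift [-0.0007 -0.0001 -0.    ] turn [0.0119 0.0882 0.0571] q6 -0.18222904737435475
```

The no-go end is pressed against the mouth at 15 N, at the expected distance (within 0.7 mm), and it does not enter. Back to the mat.

```bash
python3 -m pendant '[[[0,0,0,-0.002,0,0,0.03],[0,0,0,-0.006,0,0,0.03],[0,0,0,-0.01,0,0,0.03],[0,0,0,-0.01,0,0,0.03],[0,0,0,-0.006,0,-0.006,0.03],[0,0,0,0,0,-0.018,0.03],[0,0,0,0,0,-0.025,0.03],[0,0,0,0,0,-0.025,0.03]]]' 40
python3 -m pendant '[[[0,0,0,0,0,-0.018,0.03],[0,0,0,0,0,-0.01,0.03],[0,0,0,0,0,0,0.03],[0,0,0,0.015,0,0,0.03],[0,0,0,0.03,0,0,0.03],[0,0,0,0.038,0,0,0.03],[0,0,0,0.038,0,0,0.03],[0,0,0,0.038,0,0,0.03]]]' 40
python3 -m pendant '[[[0,0,0,0.038,0,0,0.03],[0,0,0,0.038,0,0,0.03],[0,0,0,0.038,0,0,0.03],[0,0,0,0.038,0,0,0.03],[0,0,0,0.038,0,0,0.03],[0,0,0,0.03,0,0,0.03],[0,0,0,0.015,0,0,0.03],[0,0,0,0,0,0,0.03]]]' 40
python3 go.py .482 .262 .204 1.425
```

```text
time: 18.98
ee_pos: [0.4969, -0.1806, 0.3294]
tool_rot: [-3.14, -0.0, 1.424]
contact_force: [0.8, -0.5, -5.0]
width: 0.0375
grip_force: 40.0
time: 19.65
ee_pos: [0.52, -0.0213, 0.3553]
tool_rot: [-3.14, 0.0, 1.424]
contact_force: [0.5, -0.6, -4.4]
width: 0.038
grip_force: 40.0
time: 20.32
ee_pos: [0.5546, 0.2122, 0.3552]
tool_rot: [-3.141, 0.0, 1.427]
contact_force: [0.4, 0.4, -4.1]
width: 0.0373
grip_force: 40.0
t 20.3167 pos [0.5546 0.2122 0.3552] rot [-3.1405  0.0002  1.4274] F [ 0.3531  0.3843 -4.1436] w 0.03734785422862038 39.99879777431488
shift [ 0.039  -0.0788  0.1513] turn [-0.0624  0.0142  0.1382] q6 0.4692801882519692
```

```bash
python3 -m pendant '[[[0,0,0,0.006,-0.012,0,0.03],[0,0,0,0.012,-0.024,0,0.03],[0,0,0,0.012,-0.024,0.01,0.03],[0,0,0,0.009,-0.0188,0.025,0.03],[0,0,0,0,0,0.03,0.03],[0,0,0,0,0,0.03,0.03],[0,0,0,0,0,0.02,0.03],[0,0,0,0,0,0.01,0.03]]]' 40
python3 -m pendant '[[[0,0,0,0,0,0,0.03],[0,0,0,0,0,0,0.03],[0,0,0,0,0,0,0.03],[0,0,0,0,0,0,0.03],[0,0,0,0,0,0,0.03],[0,0,0,0,0,0,0.03],[0,0,0,0,0,0,0.03],[0,0,0,0,0,0,0.03]]]' 40
python3 go.py .482 .262 .204 1.425
```

```text
time: 20.98
ee_pos: [0.4807, 0.2586, 0.2286]
tool_rot: [-3.138, 0.003, 1.424]
contact_force: [-0.2, -0.2, -4.5]
width: 0.038
grip_force: 40.0
time: 21.65
ee_pos: [0.4823, 0.26, 0.2318]
tool_rot: [3.141, -0.0, 1.425]
contact_force: [-0.3, 0.1, -4.2]
width: 0.0373
grip_force: 40.0
t 21.65 pos [0.4823 0.26   0.2318] rot [ 3.1413 -0.0002  1.4251] F [-0.2767  0.1255 -4.1903] w 0.03732426410653362 39.99866008758545
shift [ 0.002  -0.0006  0.0278] turn [ 0.0183 -0.0109  0.0053] q6 0.5975621113488938
```

```bash
python3 -m pendant '[[[0,0,0,0,0,0.006,0.03],[0,0,0,0,0,0.008,0.03],[0,0,0,0,0,0.006,0.03],[0,0,0,0,0,0.003,0.03],[0,0,0,0,0,0.002,0.03],[0,0,0,0,0,0.001,0.03],[0,0,0,0,0,0.001,0.03],[0,0,0,0,0,0,0.03]]]' 40
python3 -m pendant '[[[0,0,0,0,0,0.0005,0.03],[0,0,0,0,0,0.0005,0.03],[0,0,0,0,0,0,0.03],[0,0,0,0,0,0,0.03],[0,0,0,0,0,0,0.03],[0,0,0,0,0,0,0.03],[0,0,0,0,0,0,0.03],[0,0,0,0,0,0,0.03]]]' 40
```

```text
time: 22.32
ee_pos: [0.4823, 0.2599, 0.2044]
tool_rot: [-3.142, 0.0, 1.425]
contact_force: [1.1, -1.4, -4.8]
width: 0.0376
grip_force: 40.0
time: 22.98
ee_pos: [0.4823, 0.26, 0.2037]
tool_rot: [3.141, -0.0, 1.425]
contact_force: [-0.1, -0.2, 2.1]
width: 0.0377
grip_force: 40.0
```

The force went from -4.5 to +2.1 N, so the gauge rests on the mat. Releasing and rising.

```bash
python3 -m pendant '[[[0,0,0,0,0,0,0.045],[0,0,0,0,0,0,0.06],[0,0,0,0,0,0,0.08],[0,0,0,0,0,0,0.0912],[0,0,0,0,0,0,0.0912],[0,0,0,0,0,0,0.0912],[0,0,0,0,0,0,0.0912],[0,0,0,0,0,0,0.0912]]]' 40
python3 -m pendant '[[[0,0,0,0,0,0,0.0912],[0,0,0,0,0,-0.01,0.0912],[0,0,0,0,0,-0.02,0.0912],[0,0,0,0,0,-0.03,0.0912],[0,0,0,0,0,-0.03,0.0912],[0,0,0,0,0,-0.03,0.0912],[0,0,0,0,0,-0.03,0.0912],[0,0,0,0,0,-0.02,0.0912]]]' 40
python3 -m pendant '[[[0,0,0,0,0,0,0.0912],[0,0,0,0,0,0,0.0912],[0,0,0,0,0,0,0.0912],[0,0,0,0,0,0,0.0912],[0,0,0,0,0,0,0.0912],[0,0,0,0,0,0,0.0912],[0,0,0,0,0,0,0.0912],[0,0,0,0,0,0,0.0912]]]' 40
python3 - <<'E'
from h import *
d,f=cam("side"); cv2.imwrite("pics/end.png",d["color"][:,:,::-1])
E
```

```text
time: 23.65
ee_pos: [0.4823, 0.2599, 0.2035]
tool_rot: [3.142, -0.0, 1.425]
contact_force: [0.7, -0.4, 0.4]
width: 0.0886
grip_force: 0.0
time: 24.32
ee_pos: [0.4823, 0.26, 0.3772]
tool_rot: [3.139, -0.002, 1.425]
contact_force: [0.8, 0.9, 0.5]
width: 0.0911
grip_force: 0.0
time: 24.98
ee_pos: [0.4822, 0.2599, 0.3731]
tool_rot: [-3.141, 0.0, 1.425]
contact_force: [-0.1, 0.3, 0.4]
width: 0.0917
grip_force: 0.0
```

View pics/end.png

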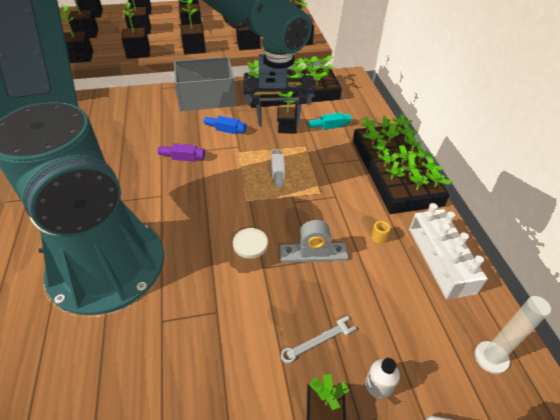

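The gauge lies flat on the mat at (278,168), released. The bystanders have not moved.

```bash
python3 -c "
from plant import arm
print(arm.job_done())"
```

```text
the job is handed in; nothing more can be done
None
```

The job is handed in, with no verdict returned: the go end went fully home (stopped at about 12 N), the no-go end was pressed at about 15 N and did not enter, and the gauge lies released on the mat with the bystanders unmoved.

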